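# Fish the dropped tealight out of the gap behind the acrylic box

## Task

A tealight has dropped into the narrow dead-end gap between the clear acrylic box and the wooden riser. Pick up the bent rod, reach its hooked end in behind the tealight and draw the candle out through the open end of the gap until it stands upright on the open shelf, wholly clear of the gap, then lay the rod down flat on the shelf and let go. Do not touch the tealight with the gripper or the arm, and leave the red votive on the riser where it stands.

Things in the scene. Friction and masses are not known exactly. Their poses are not given: they have to be found in the camera images.
- hook: Bent rod, loose, 80 g, lying flat (a straight twin also lies there). Dark wood handle 90 x 16 x 18 high (mm); 7 mm steel rod leaves its front along +x, centre 3.5 mm above the underside, and at x = 190 bends into a foot ending at x = 178, y = +46. Handle, rod and foot lie in one plane on the shelf. Origin: centre of handle's underside; x handle to bend, y the side the foot points to, z up.
- tealight: Dropped tealight: aluminium cup, diameter 38 mm, 16 mm high, about 18 g, upright on the shelf in the gap, its centre 55 to 80 mm in from the open end and nearer the acrylic box: 20 mm or more is free between it and the riser. Origin: centre of its underside, z up. A like candle on the coaster pile is a spare, not the one meant.
- nook: Fixed group. Origin: on the shelf, mid of the gap's open end; +y into the gap, x across, z up (mm). Gap: x -36 to 36, y 0 to 160, open above, walls 80 high: clear acrylic box at -x (85 x 160), wooden riser at +x (80 x 160). Silver lantern, 110 square, 185 high, closes the end at y = 160. Free shelf lies before the open end (-y). Turned under 10 degrees from world axes.
- votive: Ribbed red glass votive, 71 mm wide at the rim, 75 mm high, 250 g, loose, standing on top of the wooden riser, 80 mm above the shelf. Origin: centre of its underside. To be left there.

How it is judged:
By the outcome, as a careful person would: the job done as asked, in the order asked, and still so for the second after the job is handed in, with the robot touching nothing.
It also fails if it takes over 50 s, if anything falls off the work surface, if the arm or the gripper's body presses on something with over 40 N, if the wrist force passes 120 N, or if a joint passes its speed limit or range.

## Robot

A 6-joint arm with a two-finger parallel gripper is mounted at the origin on the work surface. World frame = base frame: x ahead of the robot, y to its left, z up, the work surface at z = 0. Lengths are in m, angles in degrees, forces in N, time in s.
With the tool pointing down it reaches from about 0.25 to 0.725 m from the base axis. Payload 9.7 kg.
Tool frame: the origin (TCP) lies midway between the tips of the shut fingers; the grasp point (between the pads) lies 19 mm behind it (bot.hold_point_z is the distance from the TCP to the grasp point, in m); z points along the fingers, y is the line along which they close (so a half turn about z gives the same grasp; the last joint's range is limited). The gripper opens to 85 mm and grips with 20 to 120 N. Pads are 22 mm wide; open, the fingers measure 114 mm over their backs; the gripper's body (76 mm by 85 mm) begins 54 mm behind the grasp point. The pads swing forward as they close: fully open they stand 13 mm farther back than shut.
Start: joints at [75.229, 4.979, 10.078, 95.1, 0, 90], TCP at [0.14, 0.532, 0.231] pointing down, gripper open.
Joint ranges: [-179.16, 179.16], [-48.56, 103.87], [-65.8, 70.77], [-126.05, 130.52], [-82.76, 87.17], [-180, 180]. Speed limits (degrees/s): [127.2, 127.2, 147.25, 180, 180, 180].

## Interface

Orientations are given as [roll, pitch, yaw] about the fixed x, y, z axes, in that order (R = Rz(yaw) Ry(pitch) Rx(roll)).
In Python, from workcell import bot gives the robot as it stands.
- The arm moves only by the tool play_rows, never from a script. Its argument "steps" is a list that holds one entry, the list of rows, each a list of 4 numbers: the shift along the tool's x, y, z in m, then the turn about the tool's z in rad. In form: [[[tx, ty, tz, yaw], ...]]. A call has exactly 5 rows; each row shifts and turns the commanded pose from where the row before left it, along the tool's axes as they then stand; what a row does not reach is not made up. A row lasts 1/12 s, in which the tool goes at most 41.7 mm and 7.16 degrees, less where a joint would pass 70% of its speed; a pose out of reach is approached as far as the arm can. A call is refused whole if a number of a shift passes 0.0417 or a number of a turn 0.125, either way. A call with a gripper value outside its range is refused whole. "gripper" is the finger opening in m, from 0 to 0.0854, set as the call begins (left out, the last holds). The fingers move at their own pace and stop on an object; "squeeze" is the grip in N (left out, the last holds). Time passes only in rows, so rows that do not move let the fingers close, or fill a call up. It gives the time, the measured TCP pose, the force, the opening and the grip force at its end, in the units of the state.
- bot.get_obs(): the state, without advancing time (a new reading comes with each control period).
- bot.camera(name): name is "scene" or "top" or "wrist"; returns a dict with "img" (420x560x3 uint8, blue, green, red), "vfov" (degrees; the focal length in pixels is half the picture's height over the tangent of half this angle, whatever the lens; pixels are square), "cx", "cy" (the principal point, pixels), "xyz" and "attitude" of the camera in the world. Camera axes: x right, y down, z forward; pixel columns grow to the right and rows downward; lengths in m; the calibration is good to about 2 mm. The wrist camera is an equidistant fisheye: a pixel r from the principal point sees the ray r / f radians off the axis. A picture is of the moment at which its call begins. There is no depth.
- bot.job_done(): hands the job in; it is judged then, once.
The state is a dict: "time": time; "q": joint angles; "qd": joint speeds; "joint_efforts": joint torques, N m; "ee_pos": TCP position; "tcp_rot": TCP orientation; "wrist_force": force on the tool from outside, world axes, zero at the start; "torque": the same for the moment, N m; "opening": finger opening in m; "grasp_force": force on a finger pad.
Only numpy, scipy, OpenCV 4.12 (cv2) and the standard library are available. Lean on these libraries where they do the work, as an engineer would, in place of code of your own. Each camera call takes 0.05 s, during which the arm holds its last target. There are 200 camera calls.

## Working session

There is one attempt and no reset: what is moved stays moved. The work goes in short steps, Python scripts to look and compute and a tool call to move; the robot and the scene stay as the last step left them, time stands still between calls to the robot, and variables do not carry over. Pictures are saved under pics/ and viewed, at most 10 in all, crops included, and the job is handed in when it is done.

Besides the shell and the picture viewer there is one more tool, called after "Request:" in YAML: its name, and indented under it one key for each argument. play_rows: Moves the arm, as the interface text tells. Its arguments: {"type":"object","properties":{"steps":{"type":"array","items":{"type":"array","items":{"type":"array","items":{"type":"number"}}}},"gripper":{"type":"number"},"squeeze":{"type":"number"}},"required":["steps"]}

```bash
ls; mkdir -p pics; python3 - <<'E'
from workcell import bot
import cv2
for n in ("scene","top"):
    c=bot.camera(n); cv2.imwrite(f"pics/{n}0.png",c["img"]); print(n,{k:v for k,v in c.items() if k!="img"})
print(bot.get_obs())
E
```

```text
pics
scene {'vfov': 54.954096708499705, 'cx': 275.13333208388013, 'cy': 193.06813495176192, 'xyz': array([1.16799195, 0.01620405, 0.88404217]), 'attitude': array([-144.46738303,    0.9567943 ,   98.79813247])}
top {'vfov': 45.15227466461153, 'cx': 288.6223739634373, 'cy': 212.31396928821158, 'xyz': array([ 0.48519867, -0.07683005,  1.05166779]), 'attitude': array([-1.73974378e+02, -9.49618673e-02, -9.14605152e+01])}
{'time': 0.1, 'q': array([ 7.52290625e+01,  5.00806409e+00,  1.00393502e+01,  9.51002631e+01,
       -2.80390710e-04,  8.99970908e+01]), 'qd': array([ 0.03312847, -0.0948326 ,  0.18140109, -0.05027579, -0.03367607,
       -0.04516473]), 'joint_efforts': array([-1.57841851e-04, -5.21561587e+01,  4.65654480e+01,  1.61176507e-02,
        4.32891159e-05, -3.36171027e-06]), 'ee_pos': array([0.14017356, 0.53162189, 0.23065606]), 'tcp_rot': array([-1.79931023e+02,  2.76888166e-04,  1.65231972e+02]), 'wrist_force': array([0.3358085 , 0.1756678 , 0.28416487]), 'torque': array([-0.03210639, -0.04231127,  0.03957834]), 'grasp_force': 0.0, 'opening': 0.08557065573139538}
```

View pics/scene0.png

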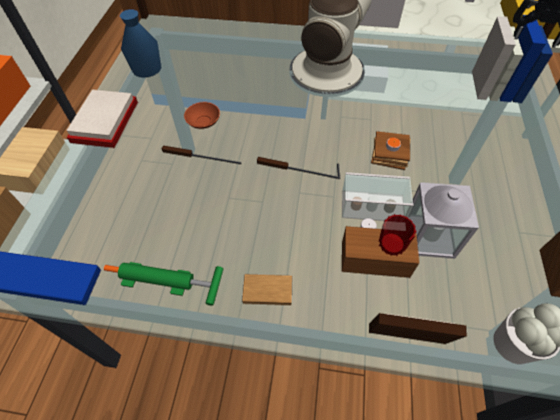

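View pics/top0.png

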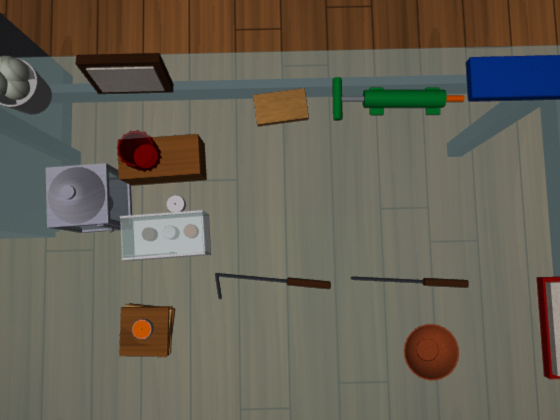

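The scene view shows the bent rod around (300,168) and the gap between the acrylic box and the riser, at about (370,222). In the top view the handle is at (308,283), the bend at (217,275) and the foot tip at (220,297). The tealight is at (176,204), and the gap opens to image right, which is −y.

```bash
cat > h.py <<'E'
import numpy as np, cv2
from scipy.spatial.transform import Rotation as R
def ray(c,u,v,fish=False):
    f=c["img"].shape[0]/2/np.tan(np.radians(c["vfov"])/2)
    x,y=(u-c["cx"])/f,(v-c["cy"])/f
    if fish:
        r=np.hypot(x,y); s=np.sinc(r/np.pi); d=np.array([x*s,y*s,np.cos(r)])
    else: d=np.array([x,y,1.])
    return R.from_euler("xyz",c["attitude"],degrees=True).apply(d)
def pt(c,u,v,z,fish=False):
    d=ray(c,u,v,fish); return c["xyz"]+d*(z-c["xyz"][2])/d[2]
E
python3 - <<'E'
from h import *; from workcell import bot
c=bot.camera("top"); im=c["img"]
cv2.imwrite("pics/crop1.png",cv2.resize(im[120:310,110:340],None,fx=3.4,fy=3.1,interpolation=cv2.INTER_CUBIC))
hsv=cv2.cvtColor(im,cv2.COLOR_BGR2HSV)
m=((hsv[...,1]>110)&(hsv[...,2]<130)&((hsv[...,0]<15)|(hsv[...,0]>170))).astype(np.uint8)
m[:265]=0;m[300:]=0;m[:,:270]=0;m[:,345:]=0
p=cv2.findNonZero(m); r=cv2.minAreaRect(p); print("handle",r)
for q in cv2.boxPoints(r): print(pt(c,*q,0.018).round(4))
print("ctr",pt(c,*r[0],.018))
print("bend",pt(c,217,275,.0035),"tip",pt(c,220.5,297,.0035),"rodfront",pt(c,288,281,.0035))
print("tea",pt(c,176,204,.016))
for n,u,v in(("riserTL",204,136),("riserBR",206,178)):print(n,pt(c,u,v,.08))
E
```

```text
handle ((308.0204772949219, 282.7746276855469), (42.55179977416992, 6.790180683135986), 5.19442892074585)
[ 0.4478 -0.0733  0.018 ]
[ 0.4613 -0.0749  0.018 ]
[ 0.4514 -0.1607  0.018 ]
[ 0.4378 -0.159   0.018 ]
ctr [ 0.44958149 -0.11699095  0.018     ]
bend [0.46972879 0.0693664  0.0035    ] tip [0.42477875 0.06267033 0.0035    ] rodfront [ 0.45375025 -0.07648524  0.0035    ]
tea [0.61758258 0.15068434 0.016     ]
riserTL [0.74266045 0.0813534  0.08      ]
riserBR [0.65895369 0.0781213  0.08      ]
```

View pics/crop1.png

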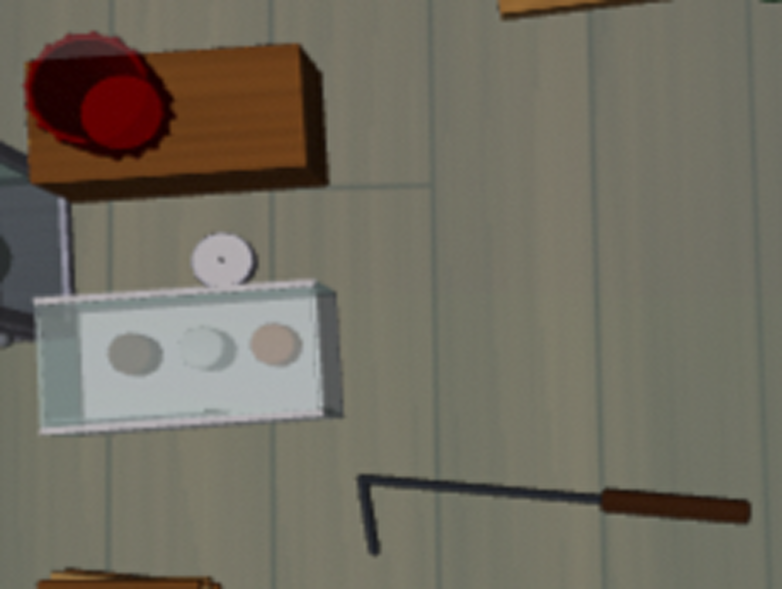

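In the crop, the riser's top corners are at (300,44), (307,168) and (30,185), and its base corner is at (328,185). The acrylic's top edge runs (35,298)-(318,282), with its base corner at (335,292). The tealight is at (223,260), near the acrylic.

```bash
python3 - <<'E'
from h import *; from workcell import bot
c=bot.camera("top")
P=lambda x,y,z:pt(c,110+x/3.4,120+y/3.1,z)[:2]
A=[((36,0),P(307,168,.08)),((36,0),P(328,185,0)),((36,160),P(30,185,.08)),((116,0),P(300,44,.08)),((-36,0),P(318,282,.08)),((-36,0),P(335,292,0)),((-36,160),P(35,298,.08)),((-121,160),P(41,433,.08))]
M=np.array([a for a,_ in A])/1e3; W=np.array([b for _,b in A])
mc,wc=M.mean(0),W.mean(0); H=(M-mc).T@(W-wc); th=np.arctan2(H[0,1]-H[1,0],H[0,0]+H[1,1])
Rm=np.array([[np.cos(th),-np.sin(th)],[np.sin(th),np.cos(th)]]); t=wc-Rm@mc
print("nook",t,np.degrees(th)); print("res mm",((M@Rm.T+t-W)*1e3).round(1).tolist())
# twice: hook
ctr=np.array([.4496,-.117]); b=pt(c,110+361/3.4,120+479/3.1,.0035)[:2]; tip=pt(c,110+375/3.4,120+552/3.1,.0035)[:2]
print("bend",b,"len",np.hypot(*(b-ctr)),np.degrees(np.arctan2(*(b-ctr)[::-1])),"foot",np.hypot(*(tip-b)))
tea=P(223,260,.016); print("tea",tea,"nook",((tea-t)@Rm*1e3).round(1))
E
```

```text
nook [0.63189085 0.086778  ] 2.772319159164102
res mm [[1.1, -0.7], [-1.8, -1.4], [0.2, 0.6], [1.2, -0.3], [1.5, 1.6], [-0.5, -1.2], [-0.3, 0.6], [-1.3, 0.7]]
bend [0.47076122 0.07105101] len 0.18923789643262873 83.57956383047716 foot 0.04877719205275682
tea [0.61787251 0.15153338] nook [-10.9  65.4]
```

Request:
play_rows:
  steps:
    - [[0,0,0,0.0948],[0,0,0,0.0948],[0,0,0,0.0948],[0,0,0,0.0948],[0,0,0,0.0948]]
  gripper: 0.05

```text
time: 0.62
ee_pos: [0.1402, 0.5318, 0.2311]
tcp_rot: [-180.0, 0.0, 137.8]
wrist_force: [0.2, -0.1, -0.1]
opening: 0.0498
grasp_force: 0.0
```

Request:
play_rows:
  steps:
    - [[0,0,0,0.0948],[0,0,0,0.0948],[0,0,0,0.0948],[0,0,0,0.0948],[0,0,0,0.0948]]

```text
time: 1.03
ee_pos: [0.1402, 0.5318, 0.2311]
tcp_rot: [-180.0, 0.0, 110.6]
wrist_force: [-0.0, -0.3, 0.2]
opening: 0.0501
grasp_force: 0.0
```

Request:
play_rows:
  steps:
    - [[0,0,0,0.0948],[0,0,0,0.0948],[0,0,0,0.0948],[0,0,0,0.0948],[0,0,0,0.0948]]

```text
time: 1.45
ee_pos: [0.1402, 0.5318, 0.2311]
tcp_rot: [-180.0, 0.0, 83.5]
wrist_force: [-0.5, 0.4, 0.5]
opening: 0.05
grasp_force: 0.0
```

Request:
play_rows:
  steps:
    - [[-0.0298,0.0189,0,0],[-0.0298,0.0189,0,0],[-0.0298,0.0189,0,0],[-0.0298,0.0189,0,0],[-0.0298,0.0189,0,0]]

```text
time: 1.87
ee_pos: [0.2182, 0.3719, 0.231]
tcp_rot: [-180.0, 0.0, 83.8]
wrist_force: [1.4, 0.7, 0.7]
opening: 0.0499
grasp_force: 0.0
```

Request:
play_rows:
  steps:
    - [[-0.0298,0.0189,0,0],[-0.0298,0.0189,0,0],[-0.0298,0.0189,0,0],[-0.0298,0.0189,0,0],[-0.0298,0.0189,0,0]]

```text
time: 2.28
ee_pos: [0.2959, 0.2134, 0.2313]
tcp_rot: [180.0, -0.0, 83.8]
wrist_force: [1.0, -0.0, 0.1]
opening: 0.0499
grasp_force: 0.0
```

Request:
play_rows:
  steps:
    - [[-0.0298,0.0189,0,0],[-0.0298,0.0189,0,0],[-0.0298,0.0189,0,0],[-0.0298,0.0189,0,0],[-0.0298,0.0189,0,0]]

```text
time: 2.7
ee_pos: [0.3737, 0.0548, 0.2314]
tcp_rot: [180.0, -0.0, 83.7]
wrist_force: [0.5, 1.2, 0.2]
opening: 0.05
grasp_force: 0.0
```

Request:
play_rows:
  steps:
    - [[-0.0298,0.0189,0,0],[-0.0298,0.0189,0,0],[-0.0298,0.0189,0,0],[-0.0298,0.0189,0,0],[0,0,0,0]]

```text
time: 3.12
ee_pos: [0.4371, -0.0743, 0.2303]
tcp_rot: [-180.0, 0.1, 83.5]
wrist_force: [1.2, 0.3, -0.2]
opening: 0.0502
grasp_force: 0.0
```

Request:
play_rows:
  steps:
    - [[-0.0261,0.017,0.03,0],[0,0,0.035,0],[0,0,0.035,0],[0,0,0.03,0],[0,0,0,0]]

```text
time: 3.53
ee_pos: [0.4459, -0.0962, 0.0965]
tcp_rot: [-179.5, -0.1, 83.7]
wrist_force: [-0.4, 0.1, -0.0]
opening: 0.0501
grasp_force: 0.0
```

```bash
python3 - <<'E'
from h import *; from workcell import bot
c=bot.camera("wrist"); cv2.imwrite("pics/w1.png",c["img"]); o=bot.get_obs(); print(o["ee_pos"],o["tcp_rot"],c["xyz"],c["attitude"],c["vfov"])
f=210/np.tan(np.radians(c["vfov"])/2)
def pj(p):
    d=R.from_euler("xyz",c["attitude"],degrees=True).inv().apply(np.array(p)-c["xyz"]); h=np.hypot(d[0],d[1]); a=np.arctan2(h,d[2]); return (c["cx"]+f*a*d[0]/h,c["cy"]+f*a*d[1]/h)
print("expected handle ctr px",pj([.4496,-.117,.018]),"front",pj([.4545,-.0723,.018]),"TCP",pj(o["ee_pos"]))
E
```

```text
[ 0.44720577 -0.09634507  0.10003832] [-1.79693981e+02 -3.37478285e-02  8.37524717e+01] [ 0.45677446 -0.01681741  0.23900552] [161.90559732   0.4417949   -6.24943229] 65.70646984690485
expected handle ctr px (np.float64(280.6013332018923), np.float64(249.39543761433904)) front (np.float64(281.07927442250934), np.float64(190.64255888398955)) TCP (np.float64(273.6907570385695), np.float64(280.7829787254222))
```

View pics/w1.png

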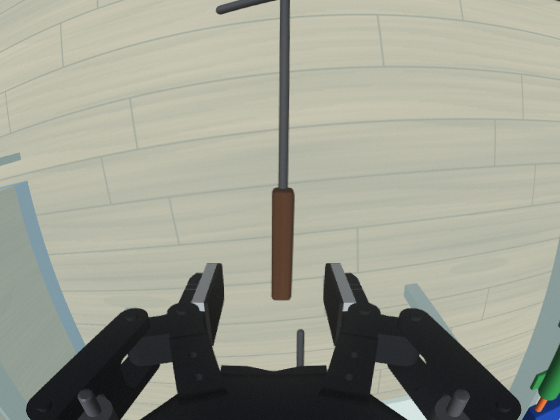

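The wrist view shows the handle from (283,188) to (282,299), within about 1 mm of my estimate. I'll correct the small shortfall, then descend and grip.

Request:
play_rows:
  steps:
    - [[-0.0051,0.0056,0.02,0],[0,0,0.025,0],[0,0,0.02,0],[0,0,0,0],[0,0,0,0]]

```text
time: 4.0
ee_pos: [0.4546, -0.1025, 0.0391]
tcp_rot: [180.0, 0.0, 83.8]
wrist_force: [-0.1, -0.2, -0.1]
opening: 0.05
grasp_force: 0.0
```

Request:
play_rows:
  steps:
    - [[0,0,0.015,0],[0,0,0.01,0],[0,0,0.004,0],[0,0,0,0],[0,0,0,0]]

```text
time: 4.42
ee_pos: [0.4545, -0.1026, 0.0093]
tcp_rot: [180.0, 0.0, 83.8]
wrist_force: [0.2, -0.3, 0.0]
opening: 0.0504
grasp_force: 0.0
```

Request:
play_rows:
  steps:
    - [[0,-0.0022,0.003,0],[0,0,0.003,0],[0,0,0,0],[0,0,0,0],[0,0,0,0]]

```text
time: 4.83
ee_pos: [0.452, -0.1023, 0.0025]
tcp_rot: [180.0, -0.0, 83.8]
wrist_force: [-0.4, 0.0, 0.2]
opening: 0.0499
grasp_force: 0.0
```

Request:
play_rows:
  steps:
    - [[0,0,0,0],[0,0,0,0],[0,0,0,0],[0,0,0,0],[0,0,0,0]]
  gripper: 0.0
  squeeze: 80

```text
time: 5.25
ee_pos: [0.4522, -0.1024, 0.0028]
tcp_rot: [180.0, 0.0, 83.8]
wrist_force: [-0.8, 0.1, 4.3]
opening: 0.0138
grasp_force: 79.1
```

Request:
play_rows:
  steps:
    - [[0,0,0,0],[0,0,0,0],[0,0,0,0],[0,0,0,0],[0,0,0,0]]

```text
time: 5.67
ee_pos: [0.4522, -0.1023, 0.0027]
tcp_rot: [180.0, 0.0, 83.8]
wrist_force: [-1.4, -0.4, 5.2]
opening: 0.014
grasp_force: 79.2
```

Request:
play_rows:
  steps:
    - [[0,0,-0.01,0],[0,0,-0.02,0],[-0.01,0,-0.02,0],[-0.01,0,0,0],[0,0,0,0]]

```text
time: 6.08
ee_pos: [0.4504, -0.1234, 0.0536]
tcp_rot: [179.9, 0.0, 83.7]
wrist_force: [-0.4, 0.1, -1.5]
opening: 0.0139
grasp_force: 78.5
```

Request:
play_rows:
  steps:
    - [[0,0,0,-0.0392],[0,0,0,-0.0392],[0,0,0,-0.0392],[0,0,0,-0.0392],[0,0,0,0]]

```text
time: 6.5
ee_pos: [0.4492, -0.1219, 0.0515]
tcp_rot: [-179.9, -0.0, 92.8]
wrist_force: [-0.2, 0.5, -1.3]
opening: 0.0137
grasp_force: 78.5
```

Request:
play_rows:
  steps:
    - [[-0.0013,0.0214,0,0],[-0.001,0.0214,0,0],[-0.001,0.0214,0,0],[-0.001,0.0214,0,0],[-0.001,0.0214,0,0]]

```text
time: 6.92
ee_pos: [0.5575, -0.1221, 0.0515]
tcp_rot: [-179.9, -0.0, 92.6]
wrist_force: [-0.0, -0.6, -0.3]
opening: 0.0143
grasp_force: 78.6
```

Request:
play_rows:
  steps:
    - [[-0.001,0.0214,0,0],[-0.001,0.0214,0,0],[-0.001,0.0214,0,0],[-0.001,0.0214,0,0],[-0.001,0.0214,0,0]]

```text
time: 7.33
ee_pos: [0.6646, -0.122, 0.0513]
tcp_rot: [-179.9, -0.0, 92.6]
wrist_force: [0.5, 0.5, -0.1]
opening: 0.0139
grasp_force: 78.6
```

Request:
play_rows:
  steps:
    - [[0,0,0,0],[0,0,0,0],[0,0,0,0],[0,0,0,0],[0,0,0,0]]

```text
time: 7.75
ee_pos: [0.6634, -0.1223, 0.0526]
tcp_rot: [-180.0, -0.0, 92.7]
wrist_force: [0.9, 0.2, -0.2]
opening: 0.014
grasp_force: 78.6
```

```bash
python3 - <<'E'
from h import *; from workcell import bot
c=bot.camera("top"); s=bot.camera("wrist"); print(bot.get_obs()["ee_pos"])
a=cv2.resize(c["img"][120:300,110:330],(660,540),interpolation=cv2.INTER_CUBIC)
cv2.imwrite("pics/t2.png",a); cv2.imwrite("pics/w2.png",s["img"])
E
```

```text
[ 0.66361626 -0.12233431  0.05280878]
```

View pics/t2.png

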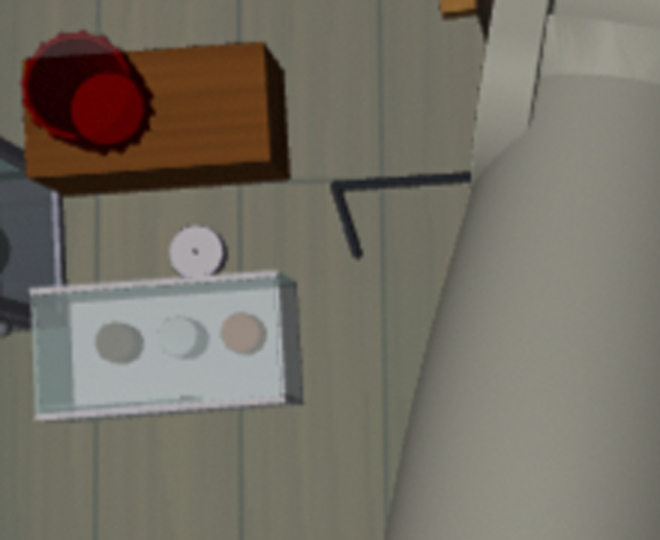

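View pics/w2.png

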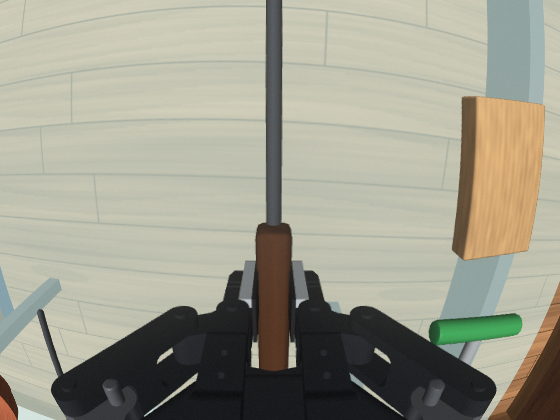

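The rod is gripped straight and level with the handle. The bend is at crop (338,187) and the tip at (358,255), in front of the gap.

```bash
python3 - <<'E'
from h import *; from workcell import bot
c=bot.camera("top"); th=np.radians(2.772); Rm=np.array([[np.cos(th),-np.sin(th)],[np.sin(th),np.cos(th)]]); t=[.6319,.0868]
for n,x,y in(("bend",340,187),("tip",358,254),("rod",468,178)):
  for z in(.035,.053): print(n,z,((pt(c,110+x/3,120+y/3,z)[:2]-t)@Rm*1e3).round(1))
print("exp",((np.array([.6636,-.1223])-t)@Rm*1e3).round(1))
E
```

```text
bend 0.035 [ 23.5 -37.9]
bend 0.053 [ 20.3 -40. ]
tip 0.035 [-23.2 -47.2]
tip 0.053 [-25.5 -49.2]
rod 0.035 [  23.3 -125. ]
rod 0.053 [  20.1 -125.5]
exp [  21.6 -210.4]
```

Request:
play_rows:
  steps:
    - [[0.025,0,0,0],[0.03,0,0,0],[0.03,0,0,0],[0.03,0,0,0],[0.025,0,0,0]]

```text
time: 8.32
ee_pos: [0.657, 0.0193, 0.0527]
tcp_rot: [180.0, -0.0, 92.7]
wrist_force: [-0.0, 0.1, -1.1]
opening: 0.0136
grasp_force: 78.6
```

Request:
play_rows:
  steps:
    - [[0.01,0,0,0],[0,0,0,0],[0,0,0.01,0],[0,0,0.01,0],[0,0,0,0]]

```text
time: 8.73
ee_pos: [0.6555, 0.0262, 0.0292]
tcp_rot: [-179.8, 0.0, 92.7]
wrist_force: [-0.8, 0.2, -1.3]
opening: 0.0138
grasp_force: 78.6
```

```bash
python3 - <<'E'
from h import *; from workcell import bot
c=bot.camera("top"); s=bot.camera("scene"); print(bot.get_obs()["ee_pos"])
a=cv2.resize(c["img"][150:260,110:240],(520,440),interpolation=cv2.INTER_CUBIC)
b=cv2.resize(s["img"][160:270,330:400],(280,440),interpolation=cv2.INTER_CUBIC)
cv2.imwrite("pics/t3.png",np.hstack([a,b]))
E
```

```text
[0.65620269 0.02635419 0.03108071]
```

View pics/t3.png

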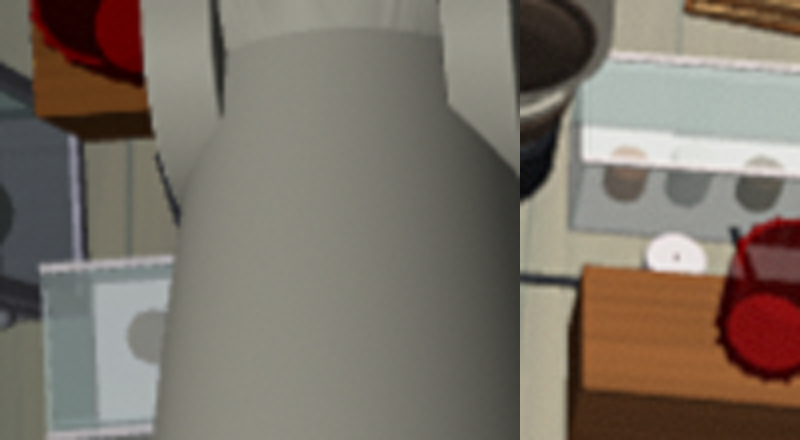

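The foot is past the tealight (tip at (735,232) in the right pane) with clearance, so I'll lower it. Then I'll draw it out slowly.

Request:
play_rows:
  steps:
    - [[0,0,0.01,0],[0,0,0.01,0],[0,0,0.005,0],[0,0,0.0025,0],[0,0,0,0]]

```text
time: 9.25
ee_pos: [0.6563, 0.0275, 0.0037]
tcp_rot: [-179.9, 0.0, 92.7]
wrist_force: [0.7, -0.7, -1.1]
opening: 0.0143
grasp_force: 78.6
```

Request:
play_rows:
  steps:
    - [[-0.005,0,0,0],[-0.005,0,0,0],[-0.005,0,0,0],[-0.005,0,0,0],[-0.005,0,0,0]]

```text
time: 9.67
ee_pos: [0.6582, 0.0019, 0.0052]
tcp_rot: [180.0, 0.0, 92.7]
wrist_force: [0.4, 0.5, -0.3]
opening: 0.0139
grasp_force: 78.6
```

Request:
play_rows:
  steps:
    - [[-0.005,0,0,0],[-0.005,0,0,0],[-0.005,0,0,0],[-0.005,0,0,0],[-0.005,0,0,0]]

```text
time: 10.08
ee_pos: [0.6593, -0.0229, 0.0049]
tcp_rot: [180.0, -0.0, 92.7]
wrist_force: [-0.2, 0.1, -0.9]
opening: 0.0138
grasp_force: 78.6
```

```bash
python3 - <<'E'
from h import *; from workcell import bot
c=bot.camera("top"); s=bot.camera("scene"); o=bot.get_obs();print(o["ee_pos"],o["wrist_force"])
a=cv2.resize(c["img"][150:260,110:240],(520,440),interpolation=cv2.INTER_CUBIC)
b=cv2.resize(s["img"][160:270,330:400],(280,440),interpolation=cv2.INTER_CUBIC)
cv2.imwrite("pics/t4.png",np.hstack([a,b]))
E
```

```text
[ 0.65927196 -0.02323628  0.00484166] [ 0.1651581  -0.29816488 -1.418952  ]
```

View pics/t4.png

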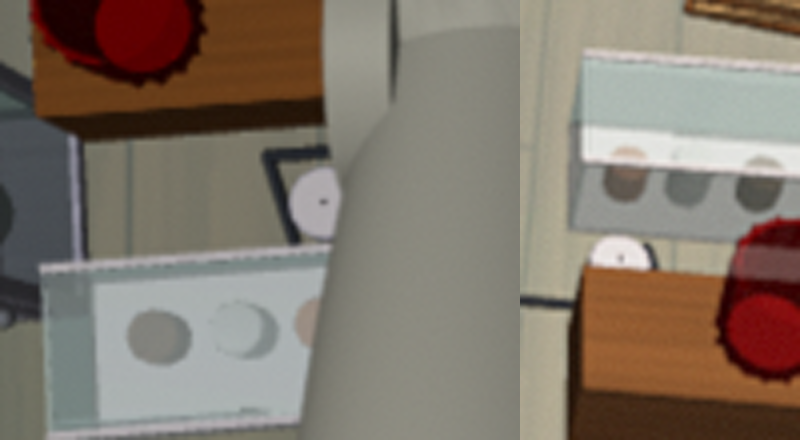

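The foot has hooked the tealight: candle at (322,202), foot directly behind it at (285,200). I'll keep drawing it out.

Request:
play_rows:
  steps:
    - [[-0.005,0,0,0],[-0.005,0,0,0],[-0.005,0,0,0],[-0.005,0,0,0],[-0.005,0,0,0]]

```text
time: 10.6
ee_pos: [0.6605, -0.0479, 0.0049]
tcp_rot: [-180.0, 0.0, 92.7]
wrist_force: [-0.2, 0.3, -0.5]
opening: 0.0137
grasp_force: 78.6
```

Request:
play_rows:
  steps:
    - [[-0.005,0,0,0],[-0.005,0,0,0],[-0.005,0,0,0],[-0.005,0,0,0],[-0.005,0,0,0]]

```text
time: 11.02
ee_pos: [0.6617, -0.0728, 0.0049]
tcp_rot: [180.0, -0.0, 92.7]
wrist_force: [-0.1, 0.3, -0.4]
opening: 0.0139
grasp_force: 78.6
```

Request:
play_rows:
  steps:
    - [[-0.005,0,0,0],[-0.005,0,0,0],[-0.005,0,0,0],[-0.005,0,0,0],[-0.005,0,0,0]]

```text
time: 11.43
ee_pos: [0.6629, -0.0978, 0.0049]
tcp_rot: [-180.0, 0.0, 92.7]
wrist_force: [-0.0, 0.5, -0.9]
opening: 0.014
grasp_force: 78.6
```

Request:
play_rows:
  steps:
    - [[-0.005,0,0,0],[-0.005,0,0,0],[-0.005,0,0,0],[-0.004,0,0,0],[-0.002,0,0,0]]

```text
time: 11.85
ee_pos: [0.6639, -0.1189, 0.0049]
tcp_rot: [180.0, 0.0, 92.7]
wrist_force: [-0.1, 0.5, -0.4]
opening: 0.0142
grasp_force: 78.6
```

Request:
play_rows:
  steps:
    - [[0,0,0,0],[0,0,0,0],[0.004,0,0,0],[0.004,0,0,0],[0,0,0,0]]

```text
time: 12.27
ee_pos: [0.6635, -0.1091, 0.0049]
tcp_rot: [-180.0, -0.0, 92.8]
wrist_force: [-0.5, 0.0, -1.5]
opening: 0.0136
grasp_force: 78.6
```

```bash
python3 - <<'E'
from h import *; from workcell import bot
c=bot.camera("top"); s=bot.camera("scene"); o=bot.get_obs();print(o["ee_pos"],o["wrist_force"])
a=cv2.resize(c["img"][130:260,110:260],(480,416),interpolation=cv2.INTER_CUBIC)
b=cv2.resize(s["img"][160:264,310:390],(320,416),interpolation=cv2.INTER_CUBIC)
cv2.imwrite("pics/t5.png",np.hstack([a,b]))
E
```

```text
[ 0.66349422 -0.10971866  0.00493024] [ 0.5151185   0.35068491 -1.73501259]
```

View pics/t5.png

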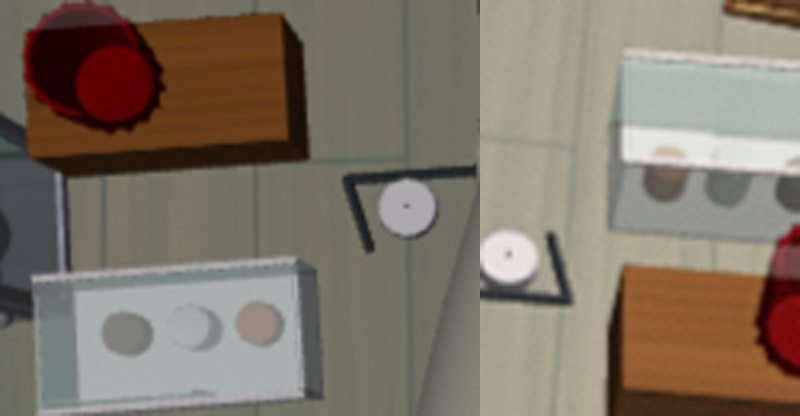

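The tealight stands about 60 mm clear of the mouth, at (407,207), off the foot. The votive hasn't moved. Now I'll lay the rod down and retreat.

Request:
play_rows:
  steps:
    - [[0,0,0.001,0],[0,0,0.001,0],[0,0,0,0],[0,0,0,0],[0,0,0,0]]

```text
time: 12.78
ee_pos: [0.6635, -0.1103, 0.0029]
tcp_rot: [180.0, 0.0, 92.7]
wrist_force: [0.6, 0.5, -0.5]
opening: 0.0144
grasp_force: 78.8
```

Request:
play_rows:
  steps:
    - [[0,0,0,0],[0,0,0,0],[0,0,0,0],[0,0,0,0],[0,0,0,0]]
  gripper: 0.05

```text
time: 13.2
ee_pos: [0.6635, -0.1103, 0.0029]
tcp_rot: [180.0, 0.0, 92.7]
wrist_force: [0.8, 0.1, -1.6]
opening: 0.05
grasp_force: 0.0
```

Request:
play_rows:
  steps:
    - [[0,0,-0.005,0],[0,0,-0.015,0],[0,0,-0.025,0],[0,0,-0.03,0],[0,0,-0.03,0]]

```text
time: 13.62
ee_pos: [0.663, -0.1102, 0.109]
tcp_rot: [-179.9, -0.0, 92.7]
wrist_force: [0.7, 0.8, 0.5]
opening: 0.0499
grasp_force: 0.0
```

Request:
play_rows:
  steps:
    - [[-0.03,0,-0.02,0],[-0.03,-0.03,0,0],[-0.03,-0.03,0,0],[-0.03,-0.03,0,0],[-0.02,-0.03,0,0]]

```text
time: 14.03
ee_pos: [0.5505, -0.2561, 0.1282]
tcp_rot: [180.0, 0.0, 92.7]
wrist_force: [-0.5, 0.2, 0.9]
opening: 0.0501
grasp_force: 0.0
```

Request:
play_rows:
  steps:
    - [[0,-0.03,0,0],[0,-0.03,0,0],[0,0,0,0],[0,0,0,0],[0,0,0,0]]

```text
time: 14.45
ee_pos: [0.4923, -0.2572, 0.1286]
tcp_rot: [179.9, 0.0, 92.7]
wrist_force: [-0.7, -0.3, -1.2]
opening: 0.0502
grasp_force: 0.0
```

```bash
python3 - <<'E'
from h import *; from workcell import bot
c=bot.camera("top"); s=bot.camera("scene"); o=bot.get_obs();print(o["ee_pos"],o["wrist_force"])
a=cv2.resize(c["img"][130:270,110:340],(480,292)); b=cv2.resize(s["img"][130:270,180:450],(480,249))
cv2.imwrite("pics/t6.png",np.vstack([a,b]))
E
```

```text
[ 0.49276714 -0.25690679  0.12809565] [-0.08201182 -0.30216194 -0.61794695]
```

View pics/t6.png

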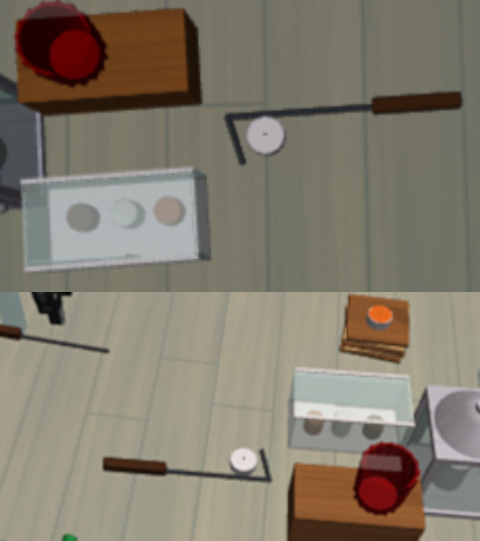

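The rod lies flat and released, the tealight stands upright in the open at (265,135), the votive is in place, and the arm is clear.

```bash
python3 -c "
from workcell import bot
print(bot.job_done())"
```

```text
the job is handed in; nothing more can be done
None
```

The job is handed in at about 15 s on the robot's clock: the tealight stands upright on the open shelf about 60 mm clear of the gap, the bent rod lies flat and released, and the red votive is still in place on the riser.

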